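# Build up a guide roller in its nest and hold it up for checking

### The arm

A 6-joint arm with a two-finger parallel gripper is mounted at the origin on the work surface. World frame = base frame: x ahead of the robot, y to its left, z up, the work surface at z = 0. Lengths are in m, angles in rad, forces in N, time in s.
With the tool pointing down it reaches from about 0.275 to 1 m from the base axis. Payload 8.4 kg.
Tool frame: the origin (TCP) lies between the finger pads; the fingertips stand 19 mm ahead of it and the grasp point (between the pads) is the TCP; z points along the fingers, y is the line along which they close (so a half turn about z gives the same grasp; the last joint's range is limited). The gripper opens to 85 mm and grips with 20 to 120 N. Pads are 22 mm wide; open, the fingers measure 114 mm over their backs; the gripper's body (76 mm by 85 mm) begins 54 mm behind the grasp point. The pads swing forward as they close: fully open they stand 13 mm farther back than shut.
Start: joints at [-1.122, 0.353, 1.633, -0, 1.155, -0.002], TCP at [0.272, -0.563, 0.25] pointing down, gripper open.
Joint ranges: [-2.63, 2.63], [-0.92, 2.1], [0.06, 2.66], [-1.3, 4.44], [0, 2.69], [-3.02, 3.02]. Speed limits (rad/s): [2.22, 2.22, 2.79, 3.14, 3.14, 3.14].

### API

Orientations are given as a unit quaternion [x, y, z, w].
In Python, from cell import manip gives the robot as it stands. The module is installed in compiled form; this text tells all that it offers.
- The arm moves only by the tool carry_out, never from a script. Its argument "steps" is a list of rows, each a list of 5 numbers: the opening, from 0 (shut) to 1 (fully open), then the shift along the tool's x, y, z in cm, then the turn about the tool's z in degrees. In form: [[fingers, dx, dy, dz, twist], ...]. A call has 1 to 8 rows; each row shifts and turns the commanded pose from where the row before left it, along the tool's axes as they then stand; what a row does not reach is not made up. A row lasts 1/12 s, in which the tool goes at most 41.7 mm and 7.16 degrees, less where a joint would pass 70% of its speed; a pose out of reach is approached as far as the arm can. A call with a gripper value outside its range is refused whole. The fingers move at their own pace and stop on an object; "force" is the grip in N (left out, the last holds). Time passes only in rows, so rows that do not move let the fingers close. It gives the time, the measured TCP pose, the force, the opening and the grip force at its end, in the units of the state.
- manip.state(): the state, without advancing time (a new reading comes with each control period).
- manip.get_image(name): name is "scene" or "top" or "wrist"; returns the picture (480x640x3 uint8, red, green, blue); there is no depth.
- manip.camera_model(name): a dict with "fx", "fy", "cx", "cy" (pixels), "R" (3x3) and "t" (3): a world point X has camera coordinates R X + t. Camera axes: x right, y down, z forward; pixel columns grow to the right and rows downward; lengths in m; the calibration is good to about 2 mm. A picture is of the moment at which its call begins: read the wrist's pose just before it. camera_model takes no time and is no camera call; for the wrist camera it gives the pose at the moment of the call.
- manip.finish_job(): hands the job in; it is judged then, once.
The state is a dict: "t": time; "q": joint angles; "dq": joint speeds; "joint_torque": joint torques, N m; "position": TCP position; "tool_rot": TCP orientation; "force": force on the tool from outside, world axes, zero at the start; "wrist_torque": the same for the moment, N m; "opening": opening from 0.0 (shut) to 1.0 (fully open); "finger_force": force on a finger pad.
Only numpy, scipy, OpenCV 4.12 (cv2) and the standard library are available. Lean on these libraries where they do the work, as an engineer would, in place of code of your own. Each camera call takes 0.05 s, during which the arm holds its last target. There are 200 camera calls.

### The job

Build up the guide roller on the stub axle standing in the nest: thread the black wheel down the axle until it sits fully home on the shoulder, let go of it, then thread the steel collar down until it sits on the wheel and let go of it, all while the axle stays in the nest. Then take the axle itself, lift the whole roller out of the nest, keeping it upright, and hold it steady and level at least 10 cm above the nest so that I can check the underside of its flange; finish while still holding it there, with nothing else touching it. Leave the spanner and the grease tin where they are.

Things in the scene. Friction and masses are not known exactly. Their poses are not given: they have to be found in the camera images.
- nest: aluminium assembly nest, fixed to the bench: a plate 104 x 104 x 20 mm with a square pocket 73 x 73 mm, 10 mm deep, in its top. Origin at the centre of its underside, on the bench; z up, x and y along its sides. Its position and yaw differ from run to run.
- nest_floor (a point): centre of the nest's pocket floor, 10 mm above the bench; z up.
- axle: loose steel stub axle standing upright in the nest, about 0.55 kg: square flange 70 x 70 x 8 mm, on it a round boss of 34 mm diameter up to 24 mm (its top is the shoulder), then a plain axle of 20 mm diameter up to 82 mm, its last 4 mm tapering to 12 mm. Origin: centre of the flange underside, z up the axle. The top 22 mm stay bare above the collar: grip there, firmly (about 80 N).
- axle_seat (a point): centre of the shoulder, 24 mm above the axle's origin; its z runs up along the axle. The wheel's underside sits here; the collar's underside ends 22 mm above it.
- axle_top (a point): centre of the axle's top end, 82 mm above its origin and 58 mm above the shoulder.
- wheel: loose black wheel lying flat on the bench, about 55 g: outside diameter 56 mm, bore 23 mm, 22 mm high, the same both ways up. Origin at the centre of its underside, z along its bore. On the left or right of the nest.
- collar: loose steel clamp collar lying flat on the bench, about 100 g: outside diameter 42 mm, bore 23 mm, 14 mm high, the same both ways up; no screw head stands out. Origin at the centre of its underside, z along its bore. On the other side of the nest from the wheel.
- spanner: bystander: loose steel spanner 170 mm long lying flat beyond the nest; origin under its middle, x along it.
- grease_tin: bystander: round steel tin, diameter 64 mm, 55 mm high, standing beyond the nest on the left; origin at the centre of its underside.
- carton: bystander: open carton 240 x 170 x 90 mm of black clips, fixed, its two long flaps folded out, on the right, farther out than wheel or collar; origin at the centre of its underside.
Things that resemble listed ones, but are neither listed nor needed, are in the scene too. Leave any blue or brown look-alike of the axle alone.

How it is judged:
On the way, in this order (a step that is already met when the one before it is completed fails the run):
1. the wheel is home on the axle's shoulder (underside within 2 mm of it, centred within 3 mm) and let go, the axle standing in the nest, the collar not yet on (z of wheel in the frame of axle_seat between -0.002 and 0.002 m and horizontal distance between wheel and axle_seat below 0.003 m and contact force between the fingers and wheel below 0.2 N and z of axle in the frame of nest_floor below 0.003 m and horizontal distance between collar and axle_seat above 0.03 m), for 0.2 s.
2. the collar is home on the wheel (underside 22 mm above the shoulder within 2.5 mm, centred within 3 mm) and let go, the wheel still home, the axle standing in the nest (z of collar in the frame of axle_seat between 0.0195 and 0.0245 m and horizontal distance between collar and axle_seat below 0.003 m and contact force between the fingers and collar below 0.2 N and z of wheel in the frame of axle_seat below 0.002 m and z of axle in the frame of nest_floor below 0.003 m), for 0.2 s.
At the end, for the whole second after the job is handed in: Roller held by its axle (over 3 N), flange 95 mm or more above the pocket floor, upright within 4 deg, still (20 mm/s, 0.15 rad/s), touching only the gripper; wheel home within 2 mm, collar on it within 2.5 mm; spanner and tin moved under 20 mm (z of axle in the frame of nest_floor above 0.095 m and angle between axle's own z axis and vertical below 0.07 rad and linear speed of axle below 0.02 m/s and angular speed of axle below 0.15 rad/s and contact force between the fingers and axle above 3 N and contact force between axle and nest below 0.1 N and contact force between axle and carton below 0.1 N and contact force between axle and grease_tin below 0.1 N and contact force between axle and spanner below 0.1 N and z of wheel in the frame of axle_seat between -0.002 and 0.002 m and distance between wheel and axle_seat below 0.004 m and z of collar in the frame of axle_seat between 0.0195 and 0.0245 m and horizontal distance between collar and axle_seat below 0.006 m and distance of each of spanner, grease_tin from where it was at the start of the episode below 0.02 m); the arm keeps its last pose, push and grip.
It fails at once if the axle is tipped more than 20 degrees (angle between axle's own z axis and vertical above 0.35 rad).
It fails at once if the spanner or the grease tin is moved more than 20 mm (distance of any of spanner, grease_tin from where it was at the start of the episode above 0.02 m).
It also fails if it takes over 64 s, if anything falls off the work surface, if the arm or the gripper's body presses on something with over 40 N, if the wrist force passes 120 N, or if a joint passes its speed limit or range.

## Working session

There is one attempt and no reset: what is moved stays moved. The work goes in short steps, Python scripts to look and compute and a tool call to move; the robot and the scene stay as the last step left them, time stands still between calls to the robot, and variables do not carry over. Pictures are saved under pics/ and viewed, at most 10 in all, crops included, and the job is handed in when it is done.

Besides the shell and the picture viewer there is one more tool, called by a JSON object that holds its "method" and its "body", one argument or row to a line. carry_out: Moves the arm, as the interface text tells. Its arguments: {"type":"object","properties":{"steps":{"type":"array","items":{"type":"array","items":{"type":"number"}}},"force":{"type":"number"}},"required":["steps"]}

```bash
mkdir -p pics
python3 - <<'E'
from cell import manip
import cv2
for n in ("top","scene"):
    cv2.imwrite(f"pics/{n}0.png",manip.get_image(n)[:,:,::-1])
    m=manip.camera_model(n);print(n,m)
s=manip.state();print(s)
E
```

```text
top {'fx': 512.7907777494033, 'fy': 512.7907777494033, 'cx': 323.9213204621874, 'cy': 238.1268064134299, 'R': array([[ 0.02482599, -0.99952217, -0.01841498],
       [-0.98762423, -0.02166862, -0.15533464],
       [ 0.15486139,  0.02204341, -0.98769025]]), 't': array([-0.1463607 ,  0.55489124,  1.07860773])}
scene {'fx': 591.2605902387176, 'fy': 591.2605902387176, 'cx': 317.38095393955155, 'cy': 238.55820221374594, 'R': array([[-3.44282318e-01,  9.38866103e-01, -3.54127197e-04],
       [ 6.88597401e-01,  2.52252322e-01, -6.79854680e-01],
       [-6.38203185e-01, -2.34305796e-01, -7.33346772e-01]]), 't': array([ 0.33383887, -0.29861542,  1.5999199 ])}
{'t': 0.1, 'q': array([-1.12239932e+00,  3.53595424e-01,  1.63408135e+00,  9.69803727e-06,
        1.15520652e+00, -2.44450203e-03]), 'dq': array([-1.48182611e-03,  3.76499944e-04, -1.39493953e-03,  1.43248158e-03,
        8.42498532e-05, -7.50416670e-04]), 'joint_torque': array([ 1.88717472e-04, -6.06355619e+01, -3.42820609e+01,  1.05700908e-04,
        4.01426587e-03,  1.33750632e-06]), 'position': array([ 0.27212282, -0.56218369,  0.24961718]), 'tool_rot': array([ 9.74700383e-01,  2.23514534e-01, -1.38376935e-04, -6.30327064e-04]), 'force': array([-0.38345057, -0.21174038, -0.14484333]), 'wrist_torque': array([0.02780909, 0.03486539, 0.02990248]), 'finger_force': 0.0, 'opening': 0.9981086599583564}
```

View pics/top0.png

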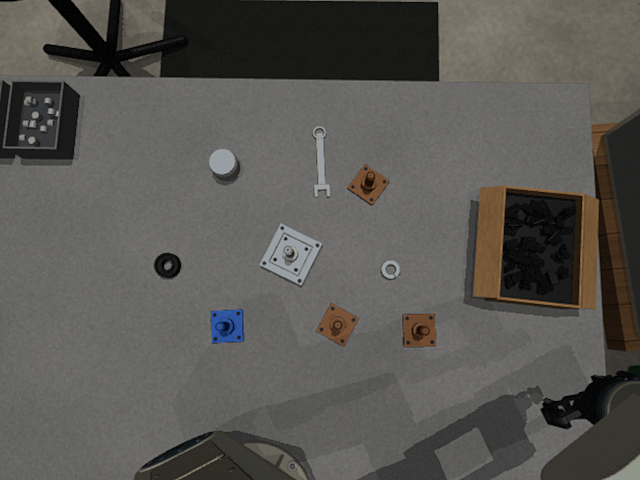

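View pics/scene0.png

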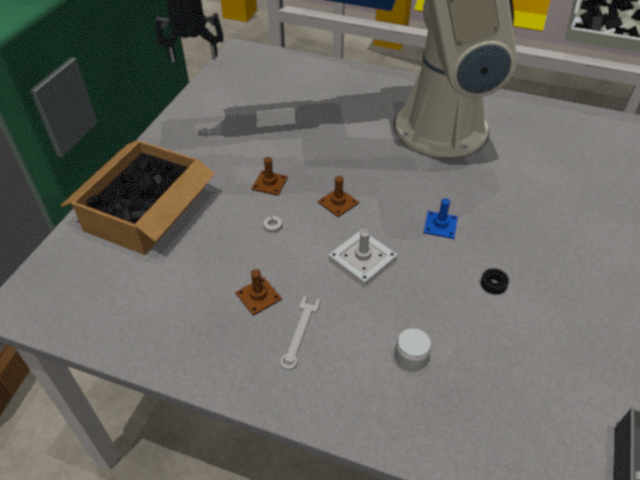

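The top picture shows the wheel at about (168,266), the collar at (390,270), and the nest with its steel axle at (291,255). The tin is at (223,163), the spanner at (320,162), and three brown look-alikes and one blue one stand around the nest. The scene picture agrees.

```bash
cat > h.py <<'E'
import numpy as np, cv2
from cell import manip
from scipy.spatial.transform import Rotation as Ro
def ray(m,uv,z):
    d=m["R"].T@np.array([(uv[0]-m["cx"])/m["fx"],(uv[1]-m["cy"])/m["fy"],1]); c=-m["R"].T@m["t"]
    return c+d*(z-c[2])/d[2]
def proj(m,X):
    p=m["R"]@np.asarray(X)+m["t"]; return np.array([m["fx"]*p[0]/p[2]+m["cx"],m["fy"]*p[1]/p[2]+m["cy"]])
def delta(target):
    """shift in tool axes (cm) to a world point; world yaw of tool x"""
    s=manip.state(); R=Ro.from_quat(s["tool_rot"])
    return np.round(R.inv().apply(np.asarray(target)-s["position"])*100,2), R.as_matrix().round(3), s["position"].round(4)
E
python3 - <<'E'
from h import *
m=manip.camera_model("top"); print("cam",-m["R"].T@m["t"])
for n,uv,z in [("wheel",(168,265.5),.022),("collar",(390.5,270),.014),("nest",(291,255),.02),("axletop",(288,252),.092),("tin",(223,162),.055),("spA",(319,131),0),("spB",(321,191),0),("blue",(226,326),0.01),("brown",(338,325),0.01)]:
    print(n,ray(m,uv,z).round(4))
for n in [(262,264),(285,225),(321,240),(299,285)]: print(ray(m,n,.02).round(4))
print(delta([0.5,0.2,0.25]))
w=manip.camera_model("wrist");s=manip.state()
R=Ro.from_quat(s["tool_rot"]).as_matrix(); print("wristcam in tool",R.T@(-w["R"].T@w["t"]-s["position"]),"\n",w["R"]@R,w["fx"],w["cx"],w["cy"])
i=cv2.imread("pics/top0.png"); 
a=[cv2.resize(i[y-32:y+32,x-42:x+42],None,fx=4.7,fy=4.7,interpolation=2) for x,y in((168,266),(291,255),(390,270))]
a.append(cv2.resize(cv2.imread("pics/scene0.png")[225:289,321:405],None,fx=4.7,fy=4.7,interpolation=2))
cv2.imwrite("pics/crops.png",np.vstack([np.hstack(a[:2]),np.hstack(a[2:])]))
E
```

```text
cam [ 0.38462289 -0.15804323  1.14882895]
wheel [0.4922 0.2115 0.022 ]
collar [ 0.4944 -0.2819  0.014 ]
nest [ 0.5221 -0.0607  0.02  ]
axletop [ 0.5195 -0.0605  0.092 ]
tin [0.7222 0.0946 0.055 ]
spA [ 0.8188 -0.1145  0.    ]
spB [ 0.6744 -0.123   0.    ]
blue [0.3631 0.0777 0.01  ]
brown [ 0.3714 -0.1682  0.01  ]
[0.5006 0.0029 0.02  ]
[ 0.5895 -0.0449  0.02  ]
[ 0.5572 -0.1264  0.02  ]
[ 0.4561 -0.0806  0.02  ]
(array([ 5.372e+01, -5.867e+01,  4.000e-02]), array([[ 0.9  ,  0.436, -0.001],
       [ 0.436, -0.9  ,  0.001],
       [ 0.   , -0.001, -1.   ]]), array([ 0.2721, -0.5622,  0.2496]))
wristcam in tool [ 0.07385105 -0.00062766 -0.12360022] 
 [[ 5.62367454e-04  9.99999721e-01  4.91701383e-04]
 [-9.58436854e-01  6.79278223e-04 -2.85303936e-01]
 [-2.85304191e-01 -3.10819079e-04  9.58436968e-01]] 383.1428782266522 311.0387640556954 241.85530622071317
```

View pics/crops.png

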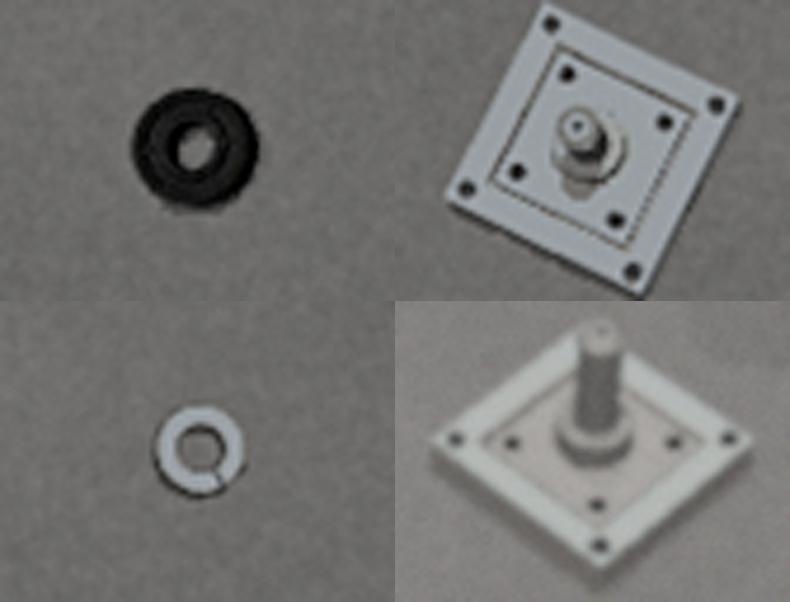

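The crops confirm a black wheel, a slit steel collar, and the steel axle square with the nest (sides at about -28°). The nest side measures 101 mm against the given 104 mm, so the calibration holds. I'll move above the axle for a wrist view.

{"method": "carry_out", "body": {
  "steps": [
    [1,3.15,-2.45,0.41,0],
    [1,3.15,-2.45,0.41,0],
    [1,3.15,-2.45,0.41,0],
    [1,3.15,-2.45,0.41,0],
    [1,3.15,-2.45,0.41,0],
    [1,3.15,-2.45,0.41,0],
    [1,3.15,-2.45,0.41,0],
    [1,3.15,-2.45,0.41,0]
  ]
}}

```text
t: 0.77
position: [0.414, -0.2745, 0.2172]
tool_rot: [0.975, 0.223, -0.0, -0.0]
force: [1.2, -0.4, 0.0]
opening: 0.999
finger_force: 0.0
```

{"method": "carry_out", "body": {
  "steps": [
    [1,3.15,-2.45,0.41,0],
    [1,3.15,-2.45,0.41,0],
    [1,3.15,-2.45,0.41,0],
    [1,3.15,-2.45,0.41,0],
    [1,3.15,-2.45,0.41,0],
    [1,3.15,-2.45,0.41,0],
    [1,0,0,0,0],
    [1,0,0,0,0]
  ]
}}

```text
t: 1.43
position: [0.5201, -0.0598, 0.1924]
tool_rot: [0.974, 0.225, -0.0, -0.0]
force: [-0.2, -0.3, -0.6]
opening: 0.999
finger_force: 0.0
```

Run:
```python
from h import *
print(manip.state()["t"],delta([0.5195,-0.0605,0.192]))
w=manip.camera_model("wrist"); i=manip.get_image("wrist")
cv2.imwrite("pics/w_axle.png",i[:,:,::-1]); print(proj(w,[0.5195,-0.0605,0.092]))
print(proj(manip.camera_model("wrist"),[0.5195,-0.0605,0.092]))
```

```text
1.4333 (array([-0.08,  0.04,  0.04]), array([[ 0.898,  0.439, -0.001],
       [ 0.439, -0.898,  0.   ],
       [-0.001, -0.001, -1.   ]]), array([ 0.5201, -0.0598,  0.1924]))
[312.89721821 254.23551637]
[311.40560436 252.52327172]
```

View pics/w_axle.png

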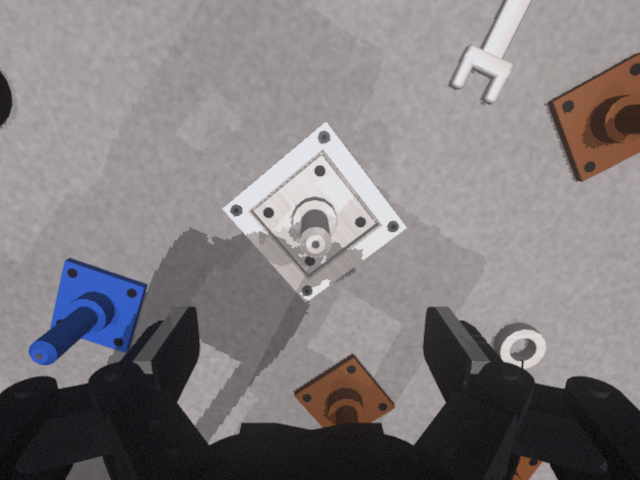

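In the wrist view the axle top centre is at about (316,243) and the nest corners are at about (325,123), (406,227), (308,300) and (222,210). Now the same view over the wheel, with the same yaw and the same height above its top.

{"method": "carry_out", "body": {
  "steps": [
    [1,1.34,-3.65,1.0,0],
    [1,1.34,-3.65,1.0,0],
    [1,1.34,-3.65,1.0,0],
    [1,1.34,-3.65,1.0,0],
    [1,1.34,-3.65,1.0,0],
    [1,1.34,-3.65,1.0,0],
    [1,1.34,-3.65,1.0,0],
    [1,0,0,0,0]
  ]
}}

```text
t: 2.15
position: [0.492, 0.2127, 0.1216]
tool_rot: [0.975, 0.224, -0.0, -0.001]
force: [-0.4, 0.2, -0.0]
opening: 1.0
finger_force: 0.0
```

{"method": "carry_out", "body": {
  "steps": [
    [1,0,0,0,0],
    [1,0,0,0,0]
  ]
}}

```text
t: 2.32
position: [0.4929, 0.2078, 0.1229]
tool_rot: [0.975, 0.223, -0.0, 0.0]
force: [0.3, -0.3, 1.1]
opening: 0.999
finger_force: 0.0
```

```bash
cat >> h.py <<'E'
def zoom(name,img,c,h=60,k=6):
    c=[int(round(v)) for v in c]
    o=cv2.resize(img[c[1]-h:c[1]+h,c[0]-h:c[0]+h,::-1],None,fx=k*1.,fy=k*1.,interpolation=cv2.INTER_CUBIC); cv2.imwrite(name,o[:600]); return o
E
python3 - <<'E'
from h import *
print(manip.state()["t"],delta([0.4922,0.2115,0.122]))
w=manip.camera_model("wrist"); i=manip.get_image("wrist")
cv2.imwrite("pics/w_wheel.png",i[:,:,::-1]); np.save("wc.npy",w,allow_pickle=True)
g=cv2.cvtColor(i,cv2.COLOR_RGB2GRAY); p=proj(w,[0.4922,0.2115,0.022]); print("pred",p)
m=((g<60)*255).astype(np.uint8); m[300:]=0; 
n,l,st,ce=cv2.connectedComponentsWithStats(m)
for k in range(1,n):
    if st[k,4]>200: print(st[k],ce[k])
x,y=p.astype(int)
a=cv2.resize(i[y-50:y+50,x-50:x+50,::-1],None,fx=4,fy=4,interpolation=2)
b=cv2.resize(cv2.imread("pics/w_axle.png")[193:293,266:366],None,fx=4,fy=4,interpolation=2)
cv2.imwrite("pics/cmp.png",np.hstack([a,b])); print("crop origin",x-50,y-50)
E
```

```text
2.3167 (array([ 0.1 , -0.36,  0.09]), array([[ 0.9  ,  0.435, -0.   ],
       [ 0.435, -0.9  , -0.001],
       [-0.001,  0.   , -1.   ]]), array([0.4929, 0.2078, 0.1229]))
pred [306.24501224 251.18616298]
[ 256  193   89   91 4916] [300.58360456 242.30085435]
crop origin 256 201
```

View pics/cmp.png

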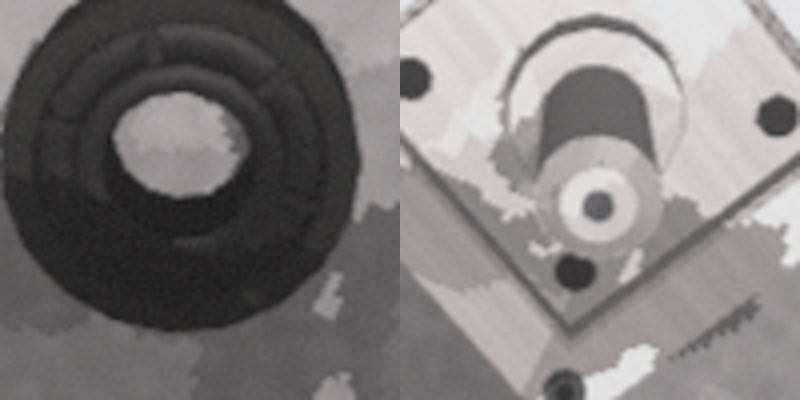

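In the left crop the wheel's bore is centred at about pixel (300.5,242) and its silhouette spans columns 256-345 and rows 193-284. In the right crop the axle top's centre is at (315.5,244.2).

Run:
```python
from h import *
P=[]
for k in range(6):
    manip.get_image("wrist"); s=manip.state(); P.append(np.r_[s["position"],s["q"][0]])
print(np.round(P,4))
w=np.load("wc.npy",allow_pickle=True).item()
w2=manip.camera_model("wrist")
for m in(w,w2):
    c=-m["R"].T@m["t"]; print("cam",c.round(4), ray(m,(300.5,242),.022).round(4),ray(m,(300.5,238.8),.011).round(4),ray(m,(300.5,242),.022).round(4)-c)
R=Ro.from_quat(manip.state()["tool_rot"]).as_matrix()
d=ray(w2,(300.5,242),.022)-w2["R"].T@(-w2["t"]); print("wheel rel. TCP in tool:",R.T@(ray(w2,(300.5,242),.022)-np.mean(P,0)[:3]))
```

```text
[[0.4933 0.2074 0.1232 0.3954]
 [0.4934 0.2075 0.1233 0.3954]
 [0.4934 0.2076 0.1233 0.3956]
 [0.4934 0.2078 0.1233 0.3959]
 [0.4933 0.2081 0.1232 0.3964]
 [0.4932 0.2083 0.1232 0.3968]]
cam [0.5592 0.2406 0.2464] [0.496  0.2172 0.022 ] [0.4948 0.217  0.011 ] [-0.06317619 -0.02341941 -0.22442662]
cam [0.5594 0.241  0.2468] [0.4963 0.2178 0.022 ] [0.4952 0.2175 0.011 ] [-0.06314011 -0.02315232 -0.22478599]
wheel rel. TCP in tool: [ 0.00699665 -0.00767527  0.10124479]
```

```bash
cat >> h.py <<'E'
def settle(n=20):
    for k in range(n):
        a=manip.state()["position"]; manip.get_image("top"); 
        if np.abs(manip.state()["dq"]).max()<0.004: break
    return k
E
python3 - <<'E'
from h import *
print(settle(8),manip.state()["dq"].round(4),manip.state()["t"])
w=manip.camera_model("wrist"); s=manip.state(); i=manip.get_image("wrist")
R=Ro.from_quat(s["tool_rot"]).as_matrix()
g=cv2.cvtColor(i,cv2.COLOR_RGB2GRAY)
m=((g<60)*255).astype(np.uint8); m[300:]=0
n,l,st,ce=cv2.connectedComponentsWithStats(m)
for k in range(1,n):
    if st[k,4]>2000:
        c,_=cv2.findContours((l==k).astype(np.uint8),cv2.RETR_EXTERNAL,cv2.CHAIN_APPROX_NONE)
        e=cv2.fitEllipse(c[0]); print(st[k],e)
        u=e[0]; p=ray(w,u,.011); print(p, R.T@(p-s["position"]), s["position"], s["tool_rot"])
t=manip.camera_model("top"); j=manip.get_image("top"); cv2.imwrite("pics/top1.png",j[:,:,::-1])
print("wheel reproj in top",proj(t,p))
E
```

```text
2 [ 0.0029  0.0006 -0.0012  0.0004 -0.0002  0.0015] 2.8167
[ 258  194   89   91 4913] ((302.0509948730469, 239.38075256347656), (87.65526580810547, 89.68211364746094), 4.248346328735352)
[0.49508192 0.21702409 0.011     ] [ 0.00538042 -0.00650393  0.11199354] [0.4930518  0.20882084 0.12299281] [ 9.74770973e-01  2.23207400e-01  7.57412098e-05 -1.05687990e-05]
wheel reproj in top [167.21316786 264.68788975]
```

Settled, the wheel is at (0.495,0.217), which reprojects into the top view within about 1.5 px. I'll centre on it, go down, and close.

{"method": "carry_out", "body": {
  "steps": [
    [1,0.54,-0.65,1.0,0],
    [1,0,0,2.5,0],
    [1,0,0,2.5,0],
    [1,0,0,2.0,0],
    [1,0,0,1.5,0],
    [1,0,0,1.0,0],
    [1,0,0,0,0],
    [1,0,0,0,0]
  ],
  "force": 40
}}

```text
t: 3.58
position: [0.4947, 0.2176, 0.0174]
tool_rot: [0.975, 0.224, -0.001, 0.0]
force: [-0.2, -0.1, 0.2]
opening: 1.001
finger_force: 0.0
```

{"method": "carry_out", "body": {
  "steps": [
    [1,0,0,0,0],
    [1,0,0,0,0],
    [0.5,0,0,0,0],
    [0.5,0,0,0,0],
    [0.5,0,0,0,0],
    [0.5,0,0,0,0],
    [0.5,0,0,0,0],
    [0.5,0,0,0,0]
  ],
  "force": 40
}}

```text
t: 4.25
position: [0.4954, 0.2175, 0.019]
tool_rot: [0.975, 0.223, 0.001, -0.0]
force: [-2.9, -0.9, 11.7]
opening: 0.65
finger_force: 40.1
```

{"method": "carry_out", "body": {
  "steps": [
    [0.5,0,0,0,0],
    [0.5,0,0,0,0],
    [0.5,0,0,0,0],
    [0.5,0,0,0,0],
    [0.5,0,0,0,0],
    [0.5,0,0,0,0]
  ]
}}

```text
t: 4.75
position: [0.4954, 0.2175, 0.019]
tool_rot: [0.975, 0.223, 0.001, -0.0]
force: [-1.4, -1.2, 11.2]
opening: 0.648
finger_force: 40.1
```

Gripped: an opening of 0.65 is 55 mm, which matches the wheel. I'll lift and go back to the view pose over the axle.

{"method": "carry_out", "body": {
  "steps": [
    [0.5,0,0,-1.0,0],
    [0.5,0,0,-2.5,0],
    [0.5,0,0,-3.5,0],
    [0.5,-1.23,3.25,-1.29,0],
    [0.5,-1.23,3.25,-1.29,0],
    [0.5,-1.23,3.25,-1.29,0],
    [0.5,-1.23,3.25,-1.29,0],
    [0.5,-1.23,3.25,-1.29,0]
  ]
}}

```text
t: 5.42
position: [0.5101, 0.0428, 0.1538]
tool_rot: [0.975, 0.224, 0.0, 0.0]
force: [0.6, -0.0, -0.5]
opening: 0.649
finger_force: 42.6
```

{"method": "carry_out", "body": {
  "steps": [
    [0.5,-1.23,3.25,-1.29,0],
    [0.5,-1.23,3.25,-1.29,0],
    [0.5,-1.23,3.25,-1.29,0],
    [0.5,0,0,0,0],
    [0.5,0,0,0,0],
    [0.5,0,0,0,0],
    [0.5,0,0,0,0],
    [0.5,0,0,0,0]
  ]
}}

```text
t: 6.08
position: [0.5192, -0.0584, 0.1906]
tool_rot: [0.975, 0.224, -0.001, -0.0]
force: [0.1, -0.2, -1.1]
opening: 0.648
finger_force: 42.6
```

Run:
```python
from h import *
print(settle(8),manip.state()["dq"].round(4),manip.state()["t"])
w=manip.camera_model("wrist"); s=manip.state(); i=manip.get_image("wrist")
np.save("wa.npy",w,allow_pickle=True); np.save("sa.npy",s,allow_pickle=True)
print(s["position"],s["tool_rot"],s["opening"],s["force"],proj(w,s["position"]))
cv2.imwrite("pics/w_hand.png",i[:,:,::-1])
R=Ro.from_quat(s["tool_rot"]).as_matrix()
a=i[190:300,260:370,::-1]; b=i[230:460,215:445,::-1]
cv2.imwrite("pics/cmp2.png",np.hstack([cv2.resize(a,(400,400),interpolation=2),cv2.resize(b,(400,400),interpolation=2)]))
```

```text
0 [-0.0002  0.0008 -0.0036 -0.0008 -0.0005 -0.0019] 6.1333
[ 0.51928269 -0.05844947  0.19066654] [ 9.74528860e-01  2.24261529e-01 -4.65814982e-04 -2.23659244e-04] 0.6447052870102138 [-0.29428549  0.10468556 -0.00436882] [312.87025145 339.3889262 ]
```

View pics/cmp2.png

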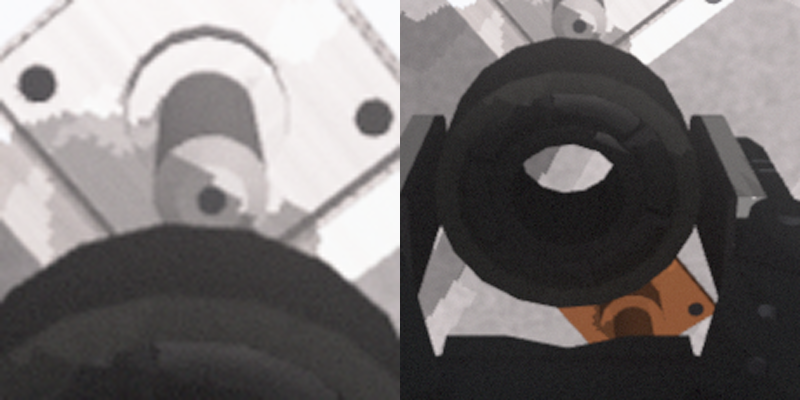

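Left crop: the axle's centre hole is at pixel (318,245.3). Right crop: the wheel is in hand with its outline spanning columns 238.6-385.8 and rows 252-405, level, and its centre column matches the TCP.

Run:
```python
from h import *
w=np.load("wa.npy",allow_pickle=True).item(); s=np.load("sa.npy",allow_pickle=True).item()
R=Ro.from_quat(s["tool_rot"]).as_matrix(); p=s["position"]
a=ray(w,(318,245.3),.092); print("axle",a,"in tool",R.T@(a-p)*1000)
i=cv2.imread("pics/w_hand.png")
# silhouette prediction of wheel in hand for tool offsets x
for h0 in(.019,.017):
  for x in(-.002,0,.002):
    th=np.linspace(0,2*np.pi,200); P=[]
    for z in(h0,h0-.022):
        for t in th: P.append(proj(w,p+R@np.array([x+.028*np.cos(t),.028*np.sin(t),z])))
    P=np.array(P); print(h0,x,P.min(0).round(1),P.max(0).round(1))
for uv in[(325,123),(406,227),(308,300),(222,210)]: pass
t=manip.camera_model("top"); print("axle top in top view",proj(t,a))
```

```text
axle [ 0.52566606 -0.05916858  0.092     ] in tool [ 5.50664503  3.50056866 98.65988452]
0.019 -0.002 [234.6 255. ] [391.2 413.7]
0.019 0 [234.3 250.2] [391.6 409.3]
0.019 0.002 [233.9 245.3] [391.9 404.9]
0.017 -0.002 [233.5 256.7] [392.4 417.5]
0.017 0 [233.2 251.8] [392.7 413.1]
0.017 0.002 [232.8 246.8] [393.1 408.6]
axle top in top view [287.49029095 249.03820257]
```

{"method": "carry_out", "body": {
  "steps": [
    [0.5,0.55,0.35,1.5,0],
    [0.5,0,0,2.5,0],
    [0.5,0,0,2.0,0],
    [0.5,0,0,1.0,0],
    [0.5,0,0,0,0],
    [0.5,0,0,0,0],
    [0.5,0,0,0,0],
    [0.5,0,0,0,0]
  ]
}}

```text
t: 6.85
position: [0.527, -0.0603, 0.1223]
tool_rot: [0.975, 0.224, 0.001, 0.0]
force: [0.6, -0.5, -0.6]
opening: 0.651
finger_force: 42.6
```

{"method": "carry_out", "body": {
  "steps": [
    [0.5,0,0,0.3,0],
    [0.5,0,0,0.3,0],
    [0.5,0,0,0.3,0],
    [0.5,0,0,0.3,0],
    [0.5,0,0,0.3,0],
    [0.5,0,0,0.3,0],
    [0.5,0,0,0,0],
    [0.5,0,0,0,0]
  ]
}}

```text
t: 7.52
position: [0.526, -0.0603, 0.1028]
tool_rot: [0.975, 0.224, -0.0, -0.0]
force: [0.0, -0.5, -0.3]
opening: 0.648
finger_force: 42.6
```

Run:
```python
from h import *
settle(6); s=manip.state()
R=Ro.from_quat(s["tool_rot"]).as_matrix()
print(s["t"],s["position"].round(4),"F tool",(R.T@s["force"]).round(2),"T tool",(R.T@s["wrist_torque"]).round(3),"rel axle(mm)",(R.T@(s["position"]-[0.52567,-0.05917,0.092])*1000).round(1))
cv2.imwrite("pics/w_fit.png",manip.get_image("wrist")[:,:,::-1])
```

```text
7.6167 [ 0.5262 -0.0603  0.1031] F tool [-0.49  0.65  0.23] T tool [-0.001  0.003 -0.026] rel axle(mm) [ -0.    1.3 -11.1]
```

The wheel is past the taper with no force, so it is threaded. I'll trim the small y offset and go down.

{"method": "carry_out", "body": {
  "steps": [
    [0.5,0,-0.08,0.5,0],
    [0.5,0,0,0.8,0],
    [0.5,0,0,0.8,0],
    [0.5,0,0,0.8,0],
    [0.5,0,0,0.8,0],
    [0.5,0,0,0.6,0],
    [0.5,0,0,0,0],
    [0.5,0,0,0,0]
  ]
}}

```text
t: 8.33
position: [0.5254, -0.0595, 0.0595]
tool_rot: [0.975, 0.223, -0.001, -0.0]
force: [0.3, 0.9, -0.1]
opening: 0.648
finger_force: 42.6
```

{"method": "carry_out", "body": {
  "steps": [
    [0.5,0,0,0.25,0],
    [0.5,0,0,0.2,0],
    [0.5,0,0,0.2,0],
    [0.5,0,0,0.1,0],
    [0.5,0,0,0,0],
    [0.5,0,0,0,0]
  ]
}}

```text
t: 8.83
position: [0.5259, -0.0596, 0.0531]
tool_rot: [0.975, 0.224, 0.0, 0.0]
force: [-1.7, 0.4, 5.3]
opening: 0.649
finger_force: 43.1
```

Contact came at TCP z 0.053, the predicted home height. I'll release and rise straight up.

{"method": "carry_out", "body": {
  "steps": [
    [1,0,0,0,0],
    [1,0,0,0,0],
    [1,0,0,0,0],
    [1,0,0,0,0],
    [1,0,0,0,0],
    [1,0,0,0,0],
    [1,0,0,0,0],
    [1,0,0,0,0]
  ]
}}

```text
t: 9.5
position: [0.5258, -0.0596, 0.0526]
tool_rot: [0.975, 0.223, 0.0, -0.0]
force: [-0.8, -0.2, 0.4]
opening: 1.004
finger_force: 0.0
```

{"method": "carry_out", "body": {
  "steps": [
    [1,0,0,-1.0,0],
    [1,0,0,-2.5,0],
    [1,0,0,-3.5,0],
    [1,0,0,-3.5,0],
    [1,0,0,-2.0,0],
    [1,0,0,-1.4,0],
    [1,0,0,0,0],
    [1,0,0,0,0]
  ]
}}

```text
t: 10.17
position: [0.5262, -0.0596, 0.1926]
tool_rot: [0.975, 0.223, 0.001, 0.0]
force: [-0.4, 0.3, -0.7]
opening: 1.002
finger_force: 0.0
```

{"method": "carry_out", "body": {
  "steps": [
    [1,0,0,0,0],
    [1,0,0,0,0],
    [1,0,0,0,0],
    [1,0,0,0,0],
    [1,0,0,0,0]
  ]
}}

```text
t: 10.58
position: [0.5255, -0.0596, 0.1909]
tool_rot: [0.975, 0.223, -0.001, -0.0]
force: [-0.2, 0.2, -0.3]
opening: 0.996
finger_force: 0.0
```

Run:
```python
from h import *
settle(6); w=manip.camera_model("wrist"); s=manip.state(); i=manip.get_image("wrist")
np.save("wb.npy",w,allow_pickle=True); np.save("sb.npy",s,allow_pickle=True)
R=Ro.from_quat(s["tool_rot"]).as_matrix()
print(s["t"],s["position"].round(4),(R.T@(s["position"]-[0.52567,-0.05917,0.092])*1000).round(1),proj(w,[.52567,-.05917,.092]),proj(w,[.52567,-.05917,.034]))
cv2.imwrite("pics/w_home.png",cv2.resize(i[170:320,215:415,::-1],None,fx=4,fy=4,interpolation=2))
```

```text
10.6833 [ 0.5257 -0.0596  0.1912] [ -0.2   0.3 -99.2] [311.6959944  253.27490989] [311.63863026 229.19234541]
```

View pics/w_home.png

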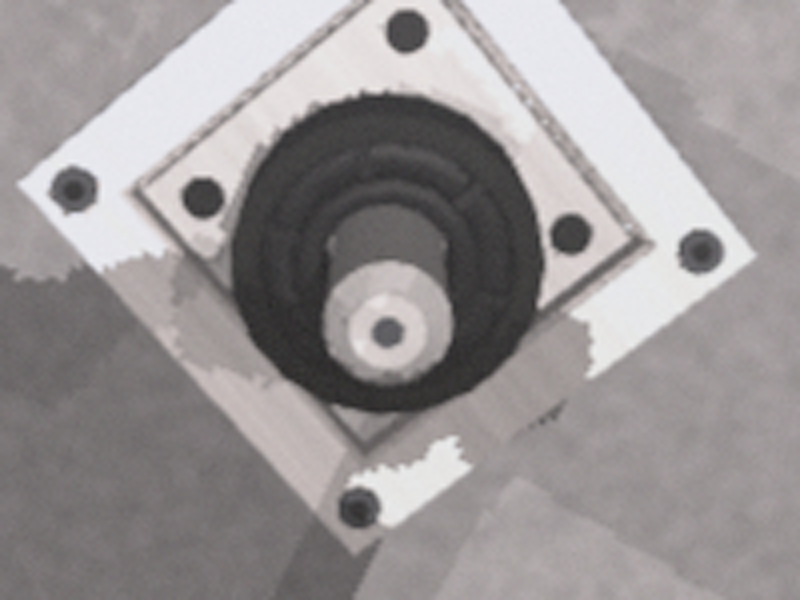

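The axle top is at pixel (312,252.8), matching its prediction, and the wheel silhouette is centred at row 233, as predicted for the home position. The wheel is seated. On to the collar.

{"method": "carry_out", "body": {
  "steps": [
    [1,-1.75,2.64,1.1,0],
    [1,-1.75,2.64,1.1,0],
    [1,-1.75,2.64,1.1,0],
    [1,-1.75,2.64,1.1,0],
    [1,-1.75,2.64,1.1,0],
    [1,-1.75,2.64,1.1,0],
    [1,-1.75,2.64,1.1,0],
    [1,0,0,0,0]
  ]
}}

```text
t: 11.4
position: [0.4948, -0.2835, 0.1128]
tool_rot: [0.975, 0.222, -0.001, 0.0]
force: [-2.0, 0.6, 0.4]
opening: 0.997
finger_force: 0.0
```

{"method": "carry_out", "body": {
  "steps": [
    [1,0,0,0,0],
    [1,0,0,0,0],
    [1,0,0,0,0],
    [1,0,0,0,0],
    [1,0,0,0,0],
    [1,0,0,0,0]
  ]
}}

```text
t: 11.9
position: [0.4964, -0.2786, 0.115]
tool_rot: [0.975, 0.224, 0.0, 0.0]
force: [-0.2, -0.1, 0.2]
opening: 1.0
finger_force: 0.0
```

Run:
```python
from h import *
settle(6); w=manip.camera_model("wrist"); s=manip.state(); i=manip.get_image("wrist")
np.save("wc.npy",w,allow_pickle=True); np.save("sc.npy",s,allow_pickle=True)
R=Ro.from_quat(s["tool_rot"]).as_matrix()
x,y=proj(w,[.496,-.279,.014]).astype(int)
print(s["t"],s["position"].round(4),x,y)
cv2.imwrite("pics/w_collar.png",cv2.resize(i[y-60:y+60,x-80:x+80,::-1],None,fx=5,fy=5,interpolation=2));
```

```text
11.95 [ 0.4964 -0.2788  0.1149] 312 253
```

View pics/w_collar.png

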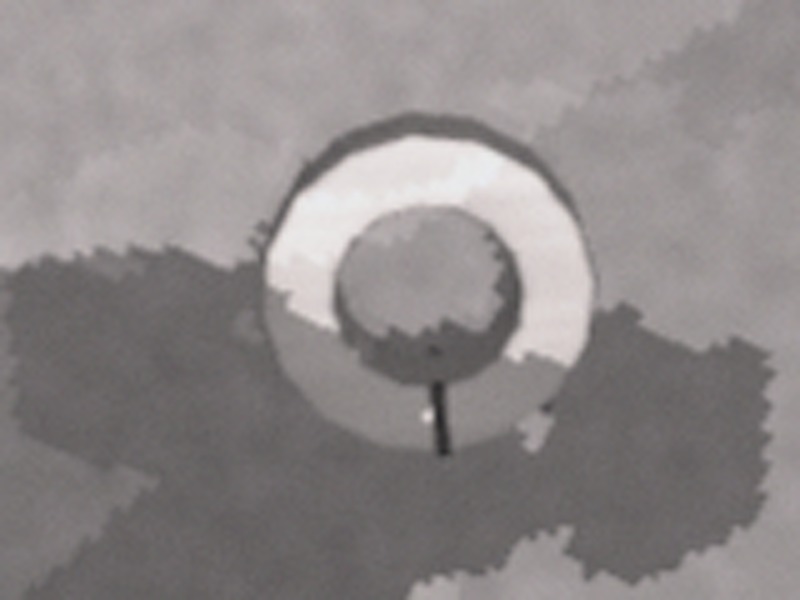

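The collar's top face is centred at crop (430,294.5), i.e. pixel (318,251.9). Its slit faces the tool's -x side, clear of the pads.

Run:
```python
from h import *
w=np.load("wc.npy",allow_pickle=True).item(); s=np.load("sc.npy",allow_pickle=True).item()
R=Ro.from_quat(s["tool_rot"]).as_matrix()
c=ray(w,(318,251.9),.014); print(c, R.T@(c-s["position"])*1000, manip.state()["position"])
wb=np.load("wb.npy",allow_pickle=True).item(); sb=np.load("sb.npy",allow_pickle=True).item(); R=Ro.from_quat(sb["tool_rot"]).as_matrix()
a=ray(wb,(312,252.75),.092); print(a,R.T@(a-sb["position"])*1000)
```

```text
[ 0.49846633 -0.28173971  0.014     ] [  0.57331132   3.56767054 100.90037028] [ 0.4962655  -0.27888344  0.11482361]
[ 0.52605542 -0.05918969  0.092     ] [ 0.56308077 -0.13130575 99.21215218]
```

{"method": "carry_out", "body": {
  "steps": [
    [1,0.06,0.36,1.0,0],
    [1,0,0,2.5,0],
    [1,0,0,2.5,0],
    [1,0,0,2.0,0],
    [1,0,0,0.9,0],
    [1,0,0,0.4,0],
    [1,0,0,0,0],
    [1,0,0,0,0]
  ]
}}

```text
t: 12.67
position: [0.4986, -0.2825, 0.0221]
tool_rot: [0.975, 0.223, 0.0, 0.0]
force: [-0.8, -0.6, -0.4]
opening: 0.999
finger_force: 0.0
```

{"method": "carry_out", "body": {
  "steps": [
    [1,0,0,0,0],
    [1,0,0,0,0],
    [0.3,0,0,0,0],
    [0.3,0,0,0,0],
    [0.3,0,0,0,0],
    [0.3,0,0,0,0],
    [0.3,0,0,0,0],
    [0.3,0,0,0,0]
  ],
  "force": 40
}}

```text
t: 13.33
position: [0.4983, -0.2823, 0.0223]
tool_rot: [0.975, 0.223, 0.0, 0.0]
force: [-1.3, 1.5, 8.7]
opening: 0.473
finger_force: 39.2
```

{"method": "carry_out", "body": {
  "steps": [
    [0.3,0,0,0,0],
    [0.3,0,0,0,0],
    [0.3,0,0,0,0],
    [0.3,0,0,0,0]
  ]
}}

```text
t: 13.67
position: [0.4982, -0.2823, 0.0223]
tool_rot: [0.975, 0.223, 0.0, 0.0]
force: [-1.7, 1.1, 8.0]
opening: 0.465
finger_force: 39.2
```

{"method": "carry_out", "body": {
  "steps": [
    [0.3,0,0,-1.0,0],
    [0.3,0,0,-3.0,0],
    [0.3,0,0,-4.0,0],
    [0.3,2.02,-3.14,-1.0,0],
    [0.3,2.02,-3.14,-1.0,0],
    [0.3,2.02,-3.14,-1.0,0],
    [0.3,2.02,-3.14,-1.0,0],
    [0.3,2.02,-3.14,-1.0,0]
  ]
}}

```text
t: 14.33
position: [0.5204, -0.0954, 0.1527]
tool_rot: [0.975, 0.223, 0.0, 0.0]
force: [1.8, 0.8, -0.6]
opening: 0.469
finger_force: 40.8
```

{"method": "carry_out", "body": {
  "steps": [
    [0.3,2.02,-3.14,0,0],
    [0.3,0,0,0,0],
    [0.3,0,0,0,0],
    [0.3,0,0,0,0],
    [0.3,0,0,0,0],
    [0.3,0,0,0,0],
    [0.3,0,0,0,0],
    [0.3,0,0,0,0]
  ]
}}

```text
t: 15.0
position: [0.525, -0.0607, 0.1514]
tool_rot: [0.975, 0.223, -0.0, -0.0]
force: [-0.0, -0.3, -0.9]
opening: 0.468
finger_force: 40.8
```

Run:
```python
from h import *
settle(8); print(manip.state()["t"],delta([.5254,-.0597,.1225]))
w=manip.camera_model("wrist"); s=manip.state(); i=manip.get_image("wrist")
R=Ro.from_quat(s["tool_rot"]).as_matrix(); p=s["position"]
print("opening",s["opening"],"tcp px",proj(w,p),"collar top/bottom pred", proj(w,p+R@[.0005,0,.0083]),proj(w,p+R@[.0005,0,.0223]))
cv2.imwrite("pics/w_hand2.png",i[200:440,152:472,::-1].repeat(2,0).repeat(2,1))
```

```text
15.2 (array([ 0.05, -0.03,  2.9 ]), array([[ 0.9  ,  0.435, -0.   ],
       [ 0.435, -0.9  ,  0.   ],
       [-0.   , -0.   , -1.   ]]), array([ 0.5251, -0.0602,  0.1515]))
opening 0.4715915030503328 tcp px [312.91115451 339.415168  ] collar top/bottom pred [312.82448077 326.83580393] [312.69362793 310.2196891 ]
```

View pics/w_hand2.png

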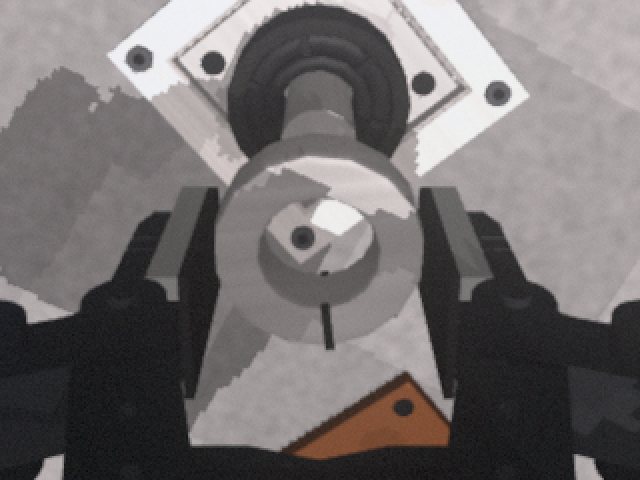

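The collar in hand is level, its top face centred at pixel (311.5,325.5) against a predicted (312.8,326.8). That is within 0.5 mm, and the offset cancels the remaining shift. Straight down.

{"method": "carry_out", "body": {
  "steps": [
    [0.3,0.02,0,1.0,0],
    [0.3,0,0,1.2,0],
    [0.3,0,0,0.7,0],
    [0.3,0,0,0,0],
    [0.3,0,0,0,0],
    [0.3,0,0,0,0],
    [0.3,0,0,0,0]
  ]
}}

```text
t: 15.83
position: [0.5257, -0.0598, 0.123]
tool_rot: [0.975, 0.224, 0.0, 0.0]
force: [-0.4, -0.3, -0.4]
opening: 0.471
finger_force: 40.8
```

{"method": "carry_out", "body": {
  "steps": [
    [0.3,0,0,0.3,0],
    [0.3,0,0,0.3,0],
    [0.3,0,0,0.3,0],
    [0.3,0,0,0.3,0],
    [0.3,0,0,0.3,0],
    [0.3,0,0,0.3,0],
    [0.3,0,0,0,0],
    [0.3,0,0,0,0]
  ]
}}

```text
t: 16.5
position: [0.5252, -0.0598, 0.1043]
tool_rot: [0.975, 0.223, -0.0, -0.0]
force: [0.8, -0.3, 0.1]
opening: 0.464
finger_force: 40.8
```

Run:
```python
from h import *
settle(6); s=manip.state(); R=Ro.from_quat(s["tool_rot"]).as_matrix()
print(s["t"],delta([.5254,-.0597,.0783]),"F tool",(R.T@s["force"]).round(2),"T",(R.T@s["wrist_torque"]).round(3))
```

```text
16.6 (array([ 0.  , -0.01,  2.63]), array([[ 0.9  ,  0.436,  0.   ],
       [ 0.436, -0.9  , -0.   ],
       [ 0.   ,  0.   , -1.   ]]), array([ 0.5254, -0.0598,  0.1046])) F tool [ 0.7  -0.06  0.55] T [-0.001  0.025  0.012]
```

The collar is threaded freely. Now down to the wheel.

{"method": "carry_out", "body": {
  "steps": [
    [0.3,0,0,0.5,0],
    [0.3,0,0,0.6,0],
    [0.3,0,0,0.6,0],
    [0.3,0,0,0.4,0],
    [0.3,0,0,0.2,0],
    [0.3,0,0,0,0],
    [0.3,0,0,0,0]
  ]
}}

```text
t: 17.18
position: [0.5253, -0.0598, 0.0814]
tool_rot: [0.975, 0.224, -0.0, -0.0]
force: [0.2, -0.7, 0.0]
opening: 0.47
finger_force: 40.8
```

{"method": "carry_out", "body": {
  "steps": [
    [0.3,0,0,0.15,0],
    [0.3,0,0,0.15,0],
    [0.3,0,0,0.1,0],
    [0.3,0,0,0,0],
    [0.3,0,0,0,0]
  ]
}}

```text
t: 17.6
position: [0.5256, -0.0598, 0.0783]
tool_rot: [0.975, 0.223, 0.0, 0.0]
force: [-3.0, -0.9, 7.6]
opening: 0.468
finger_force: 41.6
```

Contact came at TCP z 0.0783, exactly the home height. I'll release, rise 1.4 cm so the pads face the bare 22 mm, and grip the axle at 80 N.

{"method": "carry_out", "body": {
  "steps": [
    [1,0,0,0,0],
    [1,0,0,0,0],
    [1,0,0,0,0],
    [1,0,0,0,0],
    [1,0,0,0,0],
    [1,0,0,0,0],
    [1,0,0,0,0],
    [1,0,0,0,0]
  ]
}}

```text
t: 18.27
position: [0.5253, -0.0598, 0.0775]
tool_rot: [0.975, 0.224, -0.0, -0.0]
force: [0.2, 0.1, -0.8]
opening: 1.002
finger_force: 0.0
```

{"method": "carry_out", "body": {
  "steps": [
    [1,0,0,-0.5,0],
    [1,0,0,-0.6,0],
    [1,0.05,0,-0.4,0],
    [1,0,0,0,0],
    [1,0,0,0,0],
    [1,0,0,0,0],
    [1,0,0,0,0],
    [1,0,0,0,0]
  ]
}}

```text
t: 18.93
position: [0.5256, -0.0596, 0.0924]
tool_rot: [0.975, 0.223, -0.0, -0.0]
force: [-0.1, -0.3, 0.3]
opening: 1.001
finger_force: 0.0
```

Run:
```python
from h import *
settle(6); s=manip.state(); print(s["t"],s["opening"],delta([.5258,-.0594,.0925]))
i=manip.get_image("wrist"); t=manip.get_image("scene")
a=cv2.resize(i[190:430,152:472,::-1],(400,300)); b=cv2.resize(t[205:280,310:410,::-1],(400,300),interpolation=2)
cv2.imwrite("pics/collar_home.png",np.hstack([a,b]))
```

```text
18.9833 0.9988067683054355 (array([ 0.02, -0.01, -0.01]), array([[ 0.9  ,  0.436, -0.   ],
       [ 0.436, -0.9  ,  0.   ],
       [-0.   , -0.   , -1.   ]]), array([ 0.5256, -0.0596,  0.0924]))
```

View pics/collar_home.png

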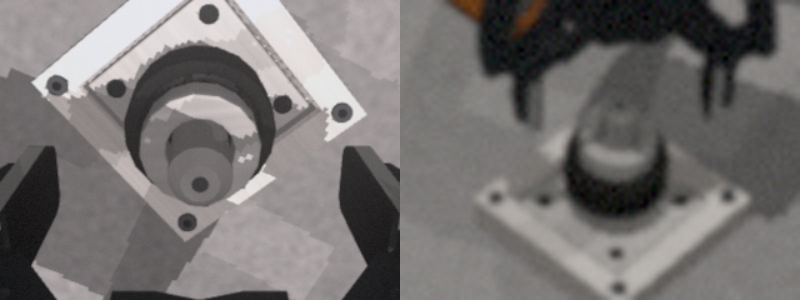

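Both crops show the collar (centre near (200,150) in the left crop) lying flat on the wheel with the axle standing proud, and the open fingers either side of it. I'll grip the axle.

{"method": "carry_out", "body": {
  "steps": [
    [0.05,0,0,0,0],
    [0.05,0,0,0,0],
    [0.05,0,0,0,0],
    [0.05,0,0,0,0],
    [0.05,0,0,0,0],
    [0.05,0,0,0,0],
    [0.05,0,0,0,0],
    [0.05,0,0,0,0]
  ],
  "force": 80
}}

```text
t: 19.75
position: [0.5259, -0.0597, 0.0929]
tool_rot: [0.975, 0.224, 0.0, 0.0]
force: [-1.8, -1.3, 6.0]
opening: 0.194
finger_force: 78.1
```

{"method": "carry_out", "body": {
  "steps": [
    [0.05,0,0,0,0],
    [0.05,0,0,0,0],
    [0.05,0,0,0,0],
    [0.05,0,0,0,0]
  ]
}}

```text
t: 20.08
position: [0.5259, -0.0597, 0.0929]
tool_rot: [0.975, 0.224, 0.0, 0.0]
force: [-1.5, -0.2, 5.9]
opening: 0.196
finger_force: 78.1
```

The opening fits a 20 mm shaft on the wheel and collar readings. I'll lift gently.

{"method": "carry_out", "body": {
  "steps": [
    [0.05,0,0,-0.3,0],
    [0.05,0,0,-0.5,0],
    [0.05,0,0,-0.8,0],
    [0.05,0,0,-1.2,0],
    [0.05,0,0,-1.5,0],
    [0.05,0,0,-1.7,0],
    [0.05,0,0,-1.7,0],
    [0.05,0,0,-1.7,0]
  ]
}}

```text
t: 20.75
position: [0.5253, -0.0595, 0.1876]
tool_rot: [0.975, 0.224, -0.0, -0.0]
force: [-0.3, 0.3, -6.4]
opening: 0.196
finger_force: 78.4
```

{"method": "carry_out", "body": {
  "steps": [
    [0.05,0,0,-1.5,0],
    [0.05,0,0,-1.2,0],
    [0.05,0,0,-0.8,0],
    [0.05,0,0,-0.5,0],
    [0.05,0,0,-0.2,0],
    [0.05,0,0,0,0],
    [0.05,0,0,0,0],
    [0.05,0,0,0,0]
  ]
}}

```text
t: 21.42
position: [0.5253, -0.0595, 0.2278]
tool_rot: [0.975, 0.224, -0.001, -0.0]
force: [0.0, 0.4, -6.1]
opening: 0.194
finger_force: 78.4
```

{"method": "carry_out", "body": {
  "steps": [
    [0.05,0,0,0,0],
    [0.05,0,0,0,0],
    [0.05,0,0,0,0],
    [0.05,0,0,0,0],
    [0.05,0,0,0,0],
    [0.05,0,0,0,0],
    [0.05,0,0,0,0],
    [0.05,0,0,0,0]
  ]
}}

```text
t: 22.08
position: [0.5258, -0.0596, 0.2286]
tool_rot: [0.975, 0.223, 0.0, -0.0]
force: [0.2, 0.0, -6.3]
opening: 0.195
finger_force: 78.4
```

Run:
```python
from h import *
settle(6); s=manip.state(); R=Ro.from_quat(s["tool_rot"]).as_matrix()
print(s["t"],s["position"],s["force"].round(2),(R.T@s["wrist_torque"]).round(3),s["dq"].round(4),s["opening"],s["finger_force"],R[:,2].round(4))
w=manip.camera_model("wrist"); i=manip.get_image("wrist"); cv2.imwrite("pics/final_w.png",i[:,:,::-1])
t=manip.get_image("scene"); cv2.imwrite("pics/final_s.png",t[:,:,::-1])
# shaft top centre dark hole: tool px expected at TCP
print(proj(w,s["position"]), proj(manip.camera_model("scene"),s["position"]))
m=manip.camera_model("scene"); p=s["position"]
P=[proj(m,p+[0,0,-.0829+z]) for z in(0,.008,.024,.046,.060,.082)]; print(np.round(P,1))
g=cv2.cvtColor(t,cv2.COLOR_RGB2GRAY); u=P[0]
x=int(u[0])
print("black wheel mask in scene near:")
y0,y1=int(P[5][1])-5,int(P[0][1])+15
mk=(g[y0:y1,x-30:x+30]<50).astype(np.uint8); n,l,st,ce=cv2.connectedComponentsWithStats(mk)
for k in range(1,n):
    if st[k,4]>40: print(st[k]+[x-30,y0,0,0,0],ce[k]+[x-30,y0])
th=np.linspace(0,6.28,100)
S=np.array([proj(m,p+[.028*np.cos(a),.028*np.sin(a),-.0829+z]) for a in th for z in(.024,.046)]); print("pred wheel sil",S.min(0),S.max(0))
```

```text
22.1333 [ 0.52578932 -0.0595896   0.22861594] [-0.75 -0.27 -6.65] [-0.035  0.001  0.033] [ 0.0009  0.0003  0.0008  0.0004 -0.0009 -0.    ] 0.18944494384994856 78.42461696011014 [ 1.e-04 -0.e+00 -1.e+00]
[312.87930434 339.43897224] [368.90754421 181.58878777]
[[366.2 213. ]
 [366.5 210.1]
 [367.  204.2]
 [367.7 196. ]
 [368.1 190.6]
 [368.9 181.9]]
black wheel mask in scene near:
[358 176   7  13  50] [360. 181.]
[336 182   9  17 106] [338.83962264 189.97169811]
[353 192  29  21 312] [366.95512821 204.7724359 ]
[336 198  10   8  42] [340.66666667 201.85714286]
pred wheel sil [352.63066491 186.18621193] [382.28037165 214.35866866]
```

The roller weighs 6.5 N in the gripper, the expected total. The flange is 136 mm above the pocket floor and everything is still. The wheel's silhouette in the scene image matches an upright, seated prediction within about 1 px. Handing in.

```bash
python3 -c "
from cell import manip
print(manip.finish_job())"
```

```text
the job is handed in; nothing more can be done
None
```

The roller is built, with the wheel and collar both measured home and let go in order, and I handed it in held by the axle with its flange about 136 mm above the pocket floor; the hand-in returned no verdict.

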